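# Set out the mending tray

## Task

Finish setting out the mending tray on its round cork pads, as seen from where you stand: the dropper bottle goes on the pad directly behind the tape measure, the tin on the pad directly behind the flat white tub, and the squat red-lidded pot on the pad between the tub and the tape measure, with the cotton reel standing in the middle of that pot's lid. Leave everything upright and well centred on its pad or lid, and do not disturb the clothes peg or the candle glass.

Things in the scene. Friction and masses are not known exactly. Their poses are not given: they have to be found in the camera images.
- tray: Fixed shallow wooden tray, 220 mm deep (its x) by 330 mm wide (y), steel handle at each end. Origin: centre of its underside; +x to its back (away from the robot), +y to its left. Floor 8 mm, rim 14 mm above the worktop. Six flat cork pads 74 mm across, level with the floor: centres at x = -50 (front row) and +50 mm (back row), y = +100, 0, -100 mm. The back middle pad stays empty.
- white_tub: Flat round white tub, 84 mm across, 27 mm high, fixed on the tray on the left or right front pad. Origin: centre of its underside. Its axes are parallel to the tray's: the pad directly behind it is centred 100 mm away along its +x.
- tape_measure: Round pale grey tape measure with a small yellow end tab, 54 x 63 x 24 mm high, fixed on the tray on the other outer front pad. Origin: centre of the underside of its outline with the tab, which is the pad's centre (the round case is centred 4 mm to +y of it). Its axes are parallel to the tray's: the pad directly behind it is centred 100 mm away along its +x.
- tin: Loose upright round food tin with a paper label, 57 mm across, 72 mm high, about 0.18 kg. Origin: centre of its underside; z up along its axis.
- pot: Loose squat round pot with a flat red lid, 58 mm across, 50 mm high, about 0.09 kg. Origin: centre of its underside; z up along its axis.
- reel: Loose cotton reel (wooden flanges, cream thread) standing on end, 30 mm across, 40 mm high, about 0.03 kg. The flanges are the bottom 9 mm and the top 10 mm, the waist between is about 20 mm across. Origin: centre of its underside; z up along its axis.
- dropper_bottle: Loose small brown bottle with a black dropper top, 33 mm across, 102 mm high, about 0.07 kg; the round body with its shoulder takes up the lower 70 mm (straight-sided in the lower 45 mm), a narrower cap and bulb the rest. Origin: centre of its underside; z up along its axis.
- clothes_peg: Bystander, loose: wooden clothes peg lying flat, 72 mm long (its y), 15 mm wide, 12 mm high, behind the loose things. Origin: centre of its underside. (Further back stands a fixed mug; a fixed drawer cabinet higher than the loose things fills the back left corner, its nearest corner about at world x 0.59, y 0.43 m.)
- candle: Bystander, loose: glass with a pale green candle, 76 mm across, 90 mm high, standing to the right of the tray. Origin: centre of its underside.
Not all that is in view belongs to the job. What is shaped like the pot but purple is not meant.

How it is judged:
By the outcome, as a careful person would: the job done as asked, in the order asked, and still so for the second after the job is handed in, with the robot touching nothing.
It also fails if it takes over 120 s, if anything falls off the work surface, if the arm or the gripper's body presses on something with over 40 N, if the wrist force passes 120 N, or if a joint passes its speed limit or range.

## Robot

A 7-joint arm with a two-finger parallel gripper is mounted at the origin on a cart in front of the work surface, level with it; the furniture and walls round the work are solid. World frame = base frame: x ahead of the robot, y to its left, z up, the work surface at z = 0. Lengths are in m, angles in rad, forces in N, time in s.
With the tool pointing down it reaches from about 0.4 to 0.9 m from the base axis. Payload 5.5 kg.
Tool frame: the origin (TCP) lies between the finger pads; the fingertips stand 14 mm ahead of it and the grasp point (between the pads) lies 5 mm behind it (r.finger_overhang is the z of the fingertips in the tool frame, in m); z points along the fingers, y is the line along which they close (so a half turn about z gives the same grasp; the last joint's range is limited). The gripper opens to 85 mm and grips with 20 to 120 N. Pads are 22 mm wide; open, the fingers measure 114 mm over their backs; the gripper's body (76 mm by 85 mm) begins 54 mm behind the grasp point. The pads swing forward as they close: fully open they stand 13 mm farther back than shut.
Start: joints at [-0.967, 0.501, -0.427, 1.55, 0.221, 1.138, -0.21], TCP at [0.217, 0.613, 0.245] pointing down, gripper open.
Joint ranges: [-2.88, 2.88], [-0.31, 2.03], [-1.54, 1.56], [0.2, 2.42], [-1.41, 4.55], [0.19, 2.02], [-2.57, 2.57]. Speed limits (rad/s): [2.57, 2.57, 3.14, 3.14, 3.14, 3.14, 3.14].

## Interface

Orientations are given as a rotation vector (axis times angle).
In Python, from rig import r, optics, order gives the robot as it stands. The module is installed in compiled form; this text tells all that it offers.
- The arm moves only by the tool apply_moves, never from a script. Its argument "motion" is a list of rows, each a list of 5 numbers: the opening in per cent of the stroke, from 0 (shut) to 100 (fully open), then the shift along the tool's x, y, z in m, then the turn about the tool's z in degrees. A call has exactly 8 rows; each row shifts and turns the commanded pose from where the row before left it, along the tool's axes as they then stand; what a row does not reach is not made up. A row lasts 1/12 s, in which the tool goes at most 41.7 mm and 7.16 degrees, less where a joint would pass 70% of its speed; a pose out of reach is approached as far as the arm can. A call with a gripper value outside its range is refused whole. The fingers move at their own pace and stop on an object; "squeeze" is the grip in N (left out, the last holds). Time passes only in rows, so rows that do not move let the fingers close, or fill a call up. It gives the time, the measured TCP pose, the force, the opening and the grip force at its end, in the units of the state.
- r.state(): the state, without advancing time (a new reading comes with each control period).
- optics.camera(name): name is "side" or "top" or "wrist"; returns the picture (384x512x3 uint8, red, green, blue); there is no depth.
- optics.camera_info(name): a dict with "intrinsics" (3x3 intrinsics, pixels), "k1" (the pictures are not rectified: a ray, as slopes to the right and down, at radius r is drawn at 1 + k1 r^2 times it, then the intrinsics apply), "origin" and "attitude" of the camera in the world. Camera axes: x right, y up, looking along -z (the intrinsics and any distortion apply to the point x, -y, -z); pixel columns grow to the right and rows downward; lengths in m; the calibration is good to about 2 mm. A picture is of the moment at which its call begins: read the wrist's pose just before it. camera_info takes no time and is no camera call; for the wrist camera it gives the pose at the moment of the call.
- order.hand_in(): hands the job in; it is judged then, once.
The state is a dict: "clock": time; "joint_positions": joint angles; "joint_vel": joint speeds; "joint_torque": joint torques, N m; "ee_pos": TCP position; "tool_rot": TCP orientation; "wrist_force": force on the tool from outside, world axes, zero at the start; "torque": the same for the moment, N m; "finger_gap": opening from 0.0 (shut) to 1.0 (fully open); "grip_force": force on a finger pad.
Only numpy, scipy, OpenCV 4.12 (cv2) and the standard library are available. Lean on these libraries where they do the work, as an engineer would, in place of code of your own. Each camera call takes 0.05 s, during which the arm holds its last target. There are 200 camera calls.

## Working session

There is one attempt and no reset: what is moved stays moved. The work goes in short steps, Python scripts to look and compute and a tool call to move; the robot and the scene stay as the last step left them, time stands still between calls to the robot, and variables do not carry over. Pictures are saved under pics/ and viewed, at most 15 in all, crops included, and the job is handed in when it is done.

Besides the shell and the picture viewer there is one more tool, called after "Emit:" by a JSON object that holds its "api" and its "payload", one argument or row to a line. apply_moves: Moves the arm, as the interface text tells. Its arguments: {"type":"object","properties":{"motion":{"type":"array"},"squeeze":{"type":"number"}},"required":["motion"]}

```bash
mkdir -p pics; python3 - <<'E'
from rig import r,optics,order
import cv2,numpy as np
for n in("top","side"):
    cv2.imwrite(f"pics/{n}0.png",optics.camera(n)[...,::-1])
    i=optics.camera_info(n);print(n,{k:np.round(v,4).tolist() for k,v in i.items()})
s=r.state();print({k:np.round(v,4).tolist() for k,v in s.items()},r.finger_overhang)
E
```

```text
top {'intrinsics': [[461.8413, 0.0, 260.0627], [0.0, 461.8413, 189.09], [0.0, 0.0, 1.0]], 'k1': -0.1012, 'origin': [0.2646, -0.0583, 1.4977], 'attitude': [0.1605, -0.1404, -1.586]}
side {'intrinsics': [[421.9981, 0.0, 261.4565], [0.0, 421.9981, 185.9043], [0.0, 0.0, 1.0]], 'k1': -0.0023, 'origin': [-0.3313, -0.7213, 0.6046], 'attitude': [1.0265, -0.4955, -0.8126]}
{'clock': 0.1, 'joint_positions': [-0.9668, 0.5018, -0.4268, 1.5513, 0.2208, 1.1383, -0.2103], 'joint_vel': [0.0008, -0.0002, -0.0005, -0.0028, 0.0004, 0.0001, -0.0012], 'joint_torque': [-0.0115, -57.0812, -5.8386, -28.1748, 0.0105, 0.0056, 0.0], 'ee_pos': [0.2171, 0.612, 0.2444], 'tool_rot': [-0.5327, -3.0958, 0.0027], 'wrist_force': [-0.5854, -0.0494, 0.7342], 'torque': [-0.0152, -0.051, -0.0288], 'grip_force': 0.0, 'finger_gap': 0.9973} 0.014
```

View pics/top0.png

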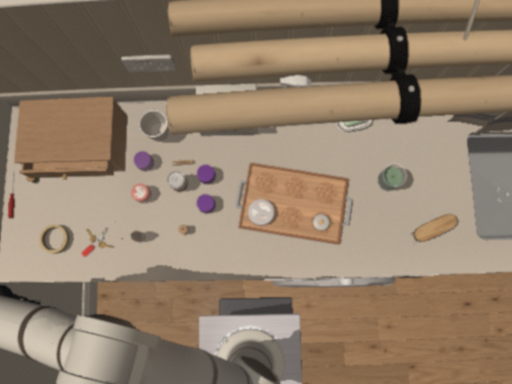

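View pics/side0.png

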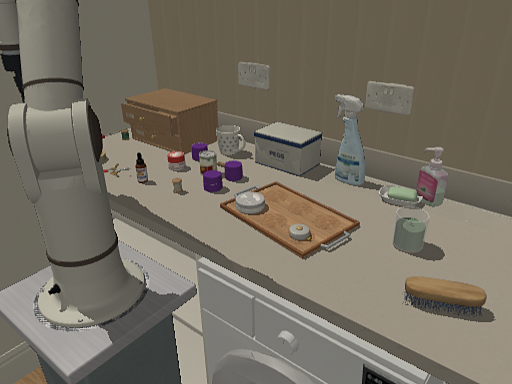

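The scene so far: the top view shows the white tub at (262,211), which puts it on the left front pad. The tape measure is at (321,222), on the right front pad.

Things that could be mistaken for the targets, in top pixels:
- **Pot:** red-lidded at (140,193). The purple lookalikes are at (143,160), (206,174) and (205,204).
- **Tin:** (177,181). The mug at (154,124) and the tub at (262,211) are not it.
- **Reel:** (183,230).
- **Bottle:** (138,237).

I choose the red-lidded pot at (140,193), and the bottle at (138,237) comes first.

```bash
cat > h.py <<'E'
from rig import r,optics,order
import cv2,numpy as np
from scipy.spatial.transform import Rotation as R
def cast(i,px,z):
    "pixels (n,2) -> world points on plane z"
    d=cv2.undistortPoints(np.float64(px).reshape(-1,1,2),i["intrinsics"],np.float64([i["k1"],0,0,0]))[:,0]
    v=R.from_rotvec(i["attitude"]).apply(np.c_[d[:,0],-d[:,1],-np.ones(len(d))]) if np.shape(i["attitude"])==(3,) else np.c_[d[:,0],-d[:,1],-np.ones(len(d))]@np.array(i["attitude"]).T
    o=np.array(i["origin"]);return o+v*((z-o[2])/v[:,2])[:,None]
def proj(i,P):
    P=np.atleast_2d(P);c=R.from_rotvec(i["attitude"]).inv().apply(P-i["origin"])
    return cv2.projectPoints(c*[1,-1,-1],np.zeros(3),np.zeros(3),i["intrinsics"],np.float64([i["k1"],0,0,0]))[0][:,0]
def snap(n):
    i=optics.camera_info(n);return i,optics.camera(n)
def delta(target):
    "shift in tool axes from measured TCP to world target; and tool y heading (deg)"
    s=r.state();M=R.from_rotvec(s["tool_rot"]);y=M.as_matrix()[:,1]
    print("tcp",np.round(s["ee_pos"],4),"yhead",round(np.degrees(np.arctan2(y[1],y[0])),2),"tilt",np.round(M.as_matrix()[:,2],4),"d_tool",np.round(M.inv().apply(np.array(target)-s["ee_pos"]),4))
E
python3 - <<'E'
from h import *
i,im=snap("top")
px=dict(pot=(140,193,.05),tin=(177,181,.072),reel=(183,230,.04),bottle=(138,237,.07),pur1=(143,160,.05),pur2=(206,174,.05),pur3=(205,204,.05),tub=(262,211,.035),tape=(321,222,.032),candle=(395,177,.09),peg=(183,162,.01),mug=(154,124,.09))
for k,v in px.items(): print(k,np.round(cast(i,[v[:2]],v[2])[0],3))
hsv=cv2.cvtColor(im,cv2.COLOR_RGB2HSV)
m=((hsv[...,0]<18)&(hsv[...,1]>110)).astype(np.uint8)*255;m[:155]=0;m[248:]=0;m[:,:236]=0;m[:,352:]=0
m=cv2.morphologyEx(m,cv2.MORPH_OPEN,np.ones((3,3)));c=max(cv2.findContours(m,0,2)[0],key=cv2.contourArea)
b=cv2.boxPoints(cv2.minAreaRect(c));w=cast(i,b,.014);print(b,np.round(w,3),w.mean(0),np.linalg.norm(np.diff(w,axis=0),axis=1))
wi,w=snap("wrist");print({k:np.round(v,4).tolist() for k,v in wi.items()})
a=cv2.resize(im[140:270,0:400],(800,260),interpolation=2)
cv2.imwrite("pics/c1.png",np.vstack([a,cv2.resize(w,(448,336)) if 0 else np.pad(cv2.resize(w,(448,336)),((0,0),(0,352),(0,0)))])[...,::-1])
E
```

```text
pot [0.54  0.345 0.05 ]
tin [0.572 0.221 0.072]
reel [0.42  0.205 0.04 ]
bottle [0.397 0.342 0.07 ]
pur1 [0.65  0.338 0.05 ]
pur2 [0.598 0.131 0.05 ]
pur3 [0.5   0.134 0.05 ]
tub [ 0.476 -0.047  0.035]
tape [ 0.437 -0.234  0.032]
candle [ 0.566 -0.466  0.09 ]
peg [0.65  0.214 0.01 ]
mug [0.759 0.295 0.09 ]
[[246.50002 228.50002]
 [256.6514  164.20811]
 [348.8271  178.76216]
 [338.6757  243.05406]] [[ 0.423  0.004  0.014]
 [ 0.636 -0.032  0.014]
 [ 0.58  -0.335  0.014]
 [ 0.37  -0.291  0.014]] [ 0.50232785 -0.1633173   0.014     ] [0.21558053 0.30743455 0.21445236]
{'intrinsics': [[340.3261, 0.0, 261.4914], [0.0, 340.3261, 193.1429], [0.0, 0.0, 1.0]], 'k1': 0.0231, 'origin': [0.1487, 0.6372, 0.373], 'attitude': [-0.2552, -0.1783, 1.2211]}
```

View pics/c1.png

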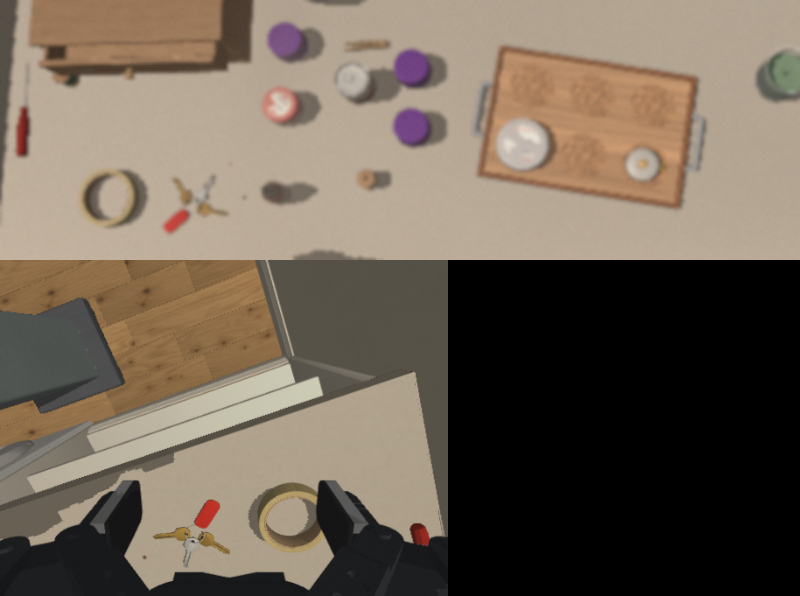

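The crop confirms the choice: the red-lidded pot is at crop (280,105), the only red lid. The purple lookalikes are at (287,41), (411,68) and (411,127). The wrist view currently looks back towards the worktop edge. I'll move over the loose things for a close measurement.

```bash
python3 - <<'E'
from h import *
i=optics.camera_info("wrist");s=r.state()
M=R.from_rotvec(s["tool_rot"]);print("cam in tool",M.inv().apply(np.array(i["origin"])-s["ee_pos"]),"look tool",M.inv().apply(R.from_rotvec(i["attitude"]).apply([0,0,-1])))
c=cast(i,[(256,50),(256,192),(256,300),(60,192),(450,192)],0.0)
print("footprint rel tcp, tool axes\n",np.round(M.inv().apply(c-s["ee_pos"]),3))
delta([0.45,0.30,0.33])
E
```

```text
cam in tool [ 0.07286737  0.000564   -0.12858303] look tool [-2.88084769e-01  8.71893350e-05  9.57604907e-01]
footprint rel tcp, tool axes
 [[ 0.112 -0.005  0.245]
 [-0.038 -0.006  0.245]
 [-0.18  -0.006  0.245]
 [-0.038 -0.228  0.245]
 [-0.038  0.215  0.244]]
tcp [0.2171 0.6122 0.2446] yhead 70.48 tilt [-5.0e-04 -1.2e-03 -1.0e+00] d_tool [-0.3238 -0.2165 -0.0851]
```

Emit:
{"api": "apply_moves", "payload": {
  "motion": [
    [100,-0.02,-0.0135,-0.005,0],
    [100,-0.02,-0.0135,-0.005,0],
    [100,-0.02,-0.0135,-0.005,0],
    [100,-0.02,-0.0135,-0.005,0],
    [100,-0.02,-0.0135,-0.005,0],
    [100,-0.02,-0.0135,-0.005,0],
    [100,-0.02,-0.0135,-0.005,0],
    [100,-0.02,-0.0135,-0.005,0]
  ]
}}

```text
clock: 0.87
ee_pos: [0.3324, 0.4562, 0.2854]
tool_rot: [-0.533, -3.096, 0.0]
wrist_force: [0.6, 0.1, 0.1]
finger_gap: 1.003
grip_force: 0.0
```

Emit:
{"api": "apply_moves", "payload": {
  "motion": [
    [100,-0.02,-0.0135,-0.005,0],
    [100,-0.02,-0.0135,-0.005,0],
    [100,-0.02,-0.0135,-0.005,0],
    [100,-0.02,-0.0135,-0.005,0],
    [100,-0.02,-0.0135,-0.005,0],
    [100,-0.02,-0.0135,-0.005,-4.5],
    [100,-0.02,-0.0135,-0.005,-4.5],
    [100,0,0,0,0]
  ]
}}

```text
clock: 1.53
ee_pos: [0.4381, 0.3178, 0.3211]
tool_rot: [0.294, 3.125, -0.002]
wrist_force: [0.6, -0.3, -0.0]
finger_gap: 1.0
grip_force: 0.0
```

```bash
python3 - <<'E'
from h import *
i,w=snap("wrist");np.savez("w1",im=w,**i);cv2.imwrite("pics/w1.png",w[...,::-1])
delta([0.45,0.30,0.33])
for n,p in dict(pot=(.54,.345,.05),reel=(.42,.205,.04),bottle=(.397,.342,.102),tin=(.572,.221,.072)).items(): print(n,proj(i,p))
E
```

```text
tcp [0.4361 0.32   0.3207] yhead 79.17 tilt [ 1.4e-03 -6.0e-04 -1.0e+00] d_tool [-0.0174 -0.017  -0.0093]
pot [[297.47648758 228.46512451]]
reel [[167.31781937 155.17290512]]
bottle [[277.40872479 119.07999775]]
tin [[205.18187549 275.79532714]]
```

View pics/w1.png

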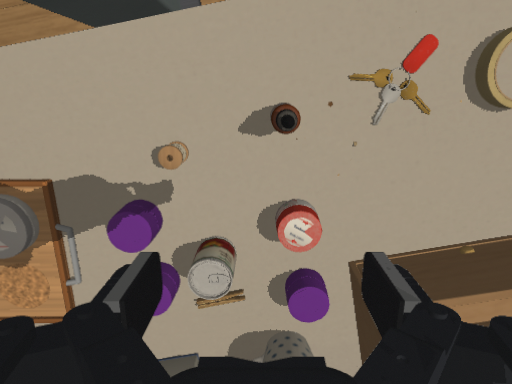

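In the wrist view the bottle's black bulb is at (287,121) and the red lid at (299,228). The reel top is at (170,157) and the tin top at (211,279). The peg lies behind the tin at (220,299). Next I'll compute positions from masks.

```bash
cat >> h.py <<'E'
def blob(m,near,k=3):
    "contour of mask blob nearest to a pixel -> enclosing-circle centre, radius, ellipse centre, area"
    m=cv2.morphologyEx(m.astype(np.uint8)*255,cv2.MORPH_OPEN,np.ones((k,k)))
    cs=[c for c in cv2.findContours(m,0,2)[0] if cv2.contourArea(c)>40]
    c=min(cs,key=lambda c:np.hypot(*(c[:,0].mean(0)-near)));return c
E
python3 - <<'E'
from h import *
d=np.load("w1.npz");i={k:d[k] for k in d.files if k!="im"};w=d["im"];hsv=cv2.cvtColor(w,cv2.COLOR_RGB2HSV);H,S,V=[hsv[...,k].astype(int) for k in range(3)]
red=((H<8)|(H>172))&(S>110)&(V>110)
c=blob(red,(299,228));p,rad=cv2.minEnclosingCircle(c);print("pot lid",p,rad,cast(i,[p,(p[0]+rad,p[1])],.05))
dark=(V<75);dark[:60]=0;dark[200:]=0
c=blob(dark,(287,121));print("bottle dark",cv2.minEnclosingCircle(c),cv2.boundingRect(c))
wood=(S>75)&(H<22)&(V>95)
c=blob(wood,(170,157));p,rad=cv2.minEnclosingCircle(c);print("reel",p,rad,cast(i,[p,(p[0]+rad,p[1])],.04))
g=cv2.cvtColor(w,cv2.COLOR_RGB2GRAY)
a=np.hstack([cv2.resize(w[y-40:y+40,x-50:x+50],(400,320),interpolation=2) for x,y in((287,125),(211,270))])
cv2.imwrite("pics/c2.png",a[...,::-1])
E
```

```text
pot lid (298.8412780761719, 228.3597869873047) 23.2172908782959 [[0.5401776  0.34671891 0.05      ]
 [0.54560739 0.37555643 0.05      ]]
bottle dark ((282.6538391113281, 118.4076919555664), 14.578591346740723) (270, 106, 28, 26)
reel (170.08621215820312, 156.79310607910156) 13.002026557922363 [[0.42254524 0.20776758 0.04      ]
 [0.42546039 0.22326947 0.04      ]]
```

View pics/c2.png

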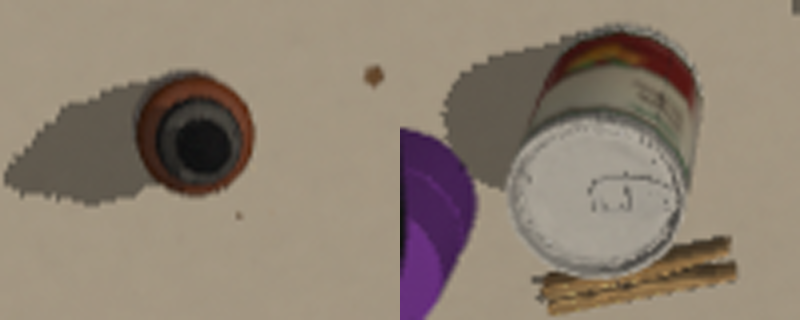

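```bash
python3 - <<'E'
from h import *
d=np.load("w1.npz");i={k:d[k] for k in d.files if k!="im"}
print(cast(i,[(285.3,117.8)],.05),cast(i,[(287.4,121.2)],.1),"tin",cast(i,[(210,277.7)],.072))
b=cast(i,[(285.3,117.8)],.05)[0];delta([b[0],b[1],0.18]);delta([b[0],b[1],0.046])
E
```

```text
[[0.40187575 0.35263468 0.05      ]] [[0.40111323 0.35158017 0.1       ]] tin [[0.57574242 0.22629469 0.072     ]]
tcp [0.4361 0.32   0.3207] yhead 79.17 tilt [ 1.4e-03 -6.0e-04 -1.0e+00] d_tool [0.04   0.0257 0.1406]
tcp [0.4361 0.32   0.3207] yhead 79.17 tilt [ 1.4e-03 -6.0e-04 -1.0e+00] d_tool [0.0402 0.0257 0.2746]
```

Emit:
{"api": "apply_moves", "payload": {
  "motion": [
    [100,0.01,0.0065,0.03,0],
    [100,0.01,0.0065,0.03,0],
    [100,0.01,0.0065,0.03,0],
    [100,0.01,0.006,0.03,0],
    [100,0,0,0.02,0],
    [100,0,0,0,0],
    [100,0,0,0,0],
    [100,0,0,0,0]
  ]
}}

```text
clock: 2.25
ee_pos: [0.3996, 0.3559, 0.1815]
tool_rot: [0.288, 3.127, 0.002]
wrist_force: [-0.3, 0.7, 1.1]
finger_gap: 0.996
grip_force: 0.0
```

```bash
python3 - <<'E'
from h import *
delta([.4017,.3523,0.046])
E
```

```text
tcp [0.3996 0.3559 0.1815] yhead 79.46 tilt [ 0.0011  0.0012 -1.    ] d_tool [-0.0026 -0.0033  0.1355]
```

Emit:
{"api": "apply_moves", "payload": {
  "motion": [
    [100,-0.0025,-0.003,0.02,0],
    [100,0,0,0.03,0],
    [100,0,0,0.03,0],
    [100,0,0,0.03,0],
    [100,0,0,0.015,0],
    [100,0,0,0.01,0],
    [100,0,0,0,0],
    [100,0,0,0,0]
  ]
}}

```text
clock: 2.92
ee_pos: [0.402, 0.3524, 0.0465]
tool_rot: [0.289, 3.127, 0.002]
wrist_force: [0.3, -0.2, -0.1]
finger_gap: 0.996
grip_force: 0.0
```

```bash
python3 - <<'E'
from h import *
delta([.4017,.3523,0.046])
i,w=snap("wrist");cv2.imwrite("pics/w2.png",w[...,::-1]);delta([.4017,.3523,0.046])
E
```

```text
tcp [0.402  0.3524 0.0465] yhead 79.45 tilt [ 0.0015  0.0013 -1.    ] d_tool [ 0.0003 -0.0002  0.0005]
tcp [0.4023 0.3528 0.047 ] yhead 79.45 tilt [ 0.0022  0.002  -1.    ] d_tool [ 0.0005 -0.0006  0.001 ]
```

View pics/w2.png

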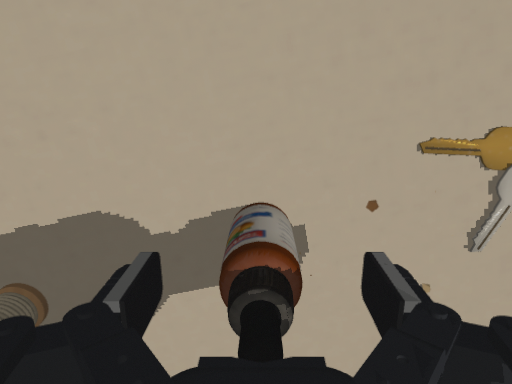

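The bottle stands centred between the fingers at (262,280). Closing and lifting.

Emit:
{"api": "apply_moves", "payload": {
  "motion": [
    [25,0,0,0,0],
    [25,0,0,0,0],
    [25,0,0,0,0],
    [25,0,0,0,0],
    [25,0,0,0,0],
    [25,0,0,0,0],
    [25,0,0,0,0],
    [25,0,0,0,0]
  ],
  "squeeze": 40
}}

```text
clock: 3.63
ee_pos: [0.4014, 0.352, 0.046]
tool_rot: [0.288, 3.128, 0.001]
wrist_force: [-0.8, -0.7, 5.8]
finger_gap: 0.36
grip_force: 39.2
```

Emit:
{"api": "apply_moves", "payload": {
  "motion": [
    [25,0,0,0,0],
    [25,0,0,-0.005,0],
    [25,0,0,-0.015,0],
    [25,0,0,-0.03,0],
    [25,0,0,-0.03,0],
    [25,0,0,-0.03,0],
    [25,0,0,-0.03,0],
    [25,0,0,0,0]
  ]
}}

```text
clock: 4.3
ee_pos: [0.4035, 0.3544, 0.1914]
tool_rot: [0.287, 3.121, 0.011]
wrist_force: [-0.8, 1.3, -0.9]
finger_gap: 0.369
grip_force: 39.8
```

```bash
python3 - <<'E'
from h import *
delta([.40,-.05,0.2]);print(r.state()["joint_positions"])
E
```

```text
tcp [0.4035 0.3544 0.1914] yhead 79.49 tilt [ 0.0075  0.0063 -1.    ] d_tool [-0.0704 -0.3982 -0.0112]
[-0.48063771  0.34673227 -0.35035525  1.89712815  0.14933256  0.91288587
  0.48499844]
```

Emit:
{"api": "apply_moves", "payload": {
  "motion": [
    [25,-0.01,-0.02,-0.012,0],
    [25,-0.016,-0.03,-0.012,0],
    [25,-0.016,-0.03,-0.012,0],
    [25,-0.016,-0.03,-0.012,0],
    [25,-0.016,-0.03,-0.012,0],
    [25,-0.016,-0.03,-0.012,0],
    [25,-0.016,-0.03,-0.012,0],
    [25,-0.016,-0.03,-0.012,0]
  ]
}}

```text
clock: 4.97
ee_pos: [0.4787, 0.1015, 0.2817]
tool_rot: [-0.288, -3.128, 0.0]
wrist_force: [0.6, 0.1, -0.9]
finger_gap: 0.369
grip_force: 39.8
```

Emit:
{"api": "apply_moves", "payload": {
  "motion": [
    [25,-0.016,-0.035,-0.01,0],
    [25,-0.016,-0.035,-0.005,0],
    [25,-0.016,-0.035,0,0],
    [25,-0.016,-0.035,0,0],
    [25,-0.016,-0.035,0,0],
    [25,-0.016,-0.035,0,0],
    [25,-0.01,-0.02,0,0],
    [25,0,0,0,0]
  ]
}}

```text
clock: 5.63
ee_pos: [0.5408, -0.1495, 0.2956]
tool_rot: [-0.302, -3.127, 0.005]
wrist_force: [-1.5, -0.1, 0.2]
finger_gap: 0.369
grip_force: 39.9
```

```bash
python3 - <<'E'
from h import *
for k in range(4): i,w=snap("wrist")
np.savez("w3",im=w,**i);cv2.imwrite("pics/w3.png",w[...,::-1])
delta([.50,-.163,0.3])
E
```

```text
tcp [ 0.5408 -0.1407  0.2958] yhead 79.57 tilt [-0.001   0.0011 -1.    ] d_tool [ 0.0361 -0.0293 -0.0042]
```

View pics/w3.png

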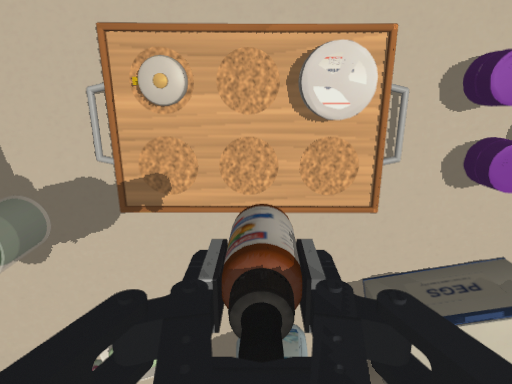

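The view shows the whole tray. Its rim corners are near (97,25), (396,24), (377,213) and (120,213). The tub is at (339,79) and the tape measure at (162,80). The front middle pad is at (248,80), and the back row of pads is at (168,164), (249,164) and (329,165).

```bash
python3 - <<'E'
from h import *
d=np.load("w3.npz");i={k:d[k] for k in d.files if k!="im"};w=d["im"];hsv=cv2.cvtColor(w,cv2.COLOR_RGB2HSV);H,S,V=[hsv[...,k].astype(int) for k in range(3)]
m=((S>90)&(H<22)).astype(np.uint8);m[216:]=0;m=cv2.morphologyEx(m*255,cv2.MORPH_OPEN,np.ones((3,3)))
c=max(cv2.findContours(m,0,2)[0],key=cv2.contourArea)
p=cv2.convexHull(c);P=cast(i,p[:,0],.014);
q=cv2.approxPolyDP(p,8,True)[:,0];print(q)
c2,sz,a=cv2.minAreaRect(np.float32(P[:,:2]*1000));print("tray rect",c2,sz,a)
# pads: darker, low value inside tray
for name,px,z in(("FM",(248,80),.008),("BR",(168,164),.008),("BM",(249,164),.008),("BL",(329,165),.008)):
    g=cv2.GaussianBlur(S-0.0*V,(0,0),2) if 0 else None
    sub=np.zeros(m.shape,bool);cv2
    yy,xx=np.mgrid[:384,:512];roi=np.hypot(xx-px[0],yy-px[1])<44
    gray=cv2.cvtColor(w,cv2.COLOR_RGB2GRAY).astype(float);L=cv2.GaussianBlur((gray<cv2.blur(gray,(1,1))*0+np.median(gray[roi])-12).astype(np.float32),(0,0),2)
    ys,xs=np.where(roi&(L>.3));(cx,cy),rad=cv2.minEnclosingCircle(np.c_[xs,ys].astype(np.float32));W=cast(i,[(cx,cy)],z)[0];print(name,(cx,cy),rad,np.round(W[:2],4))
for name,th,px,z in(("tub",(S<40)&(V>150),(339,79),.035),("tape",(S<40)&(V>130),(162,80),.032)):
    cc=blob(th,px);(cx,cy),rad=cv2.minEnclosingCircle(cc);print(name,(cx,cy),rad,cast(i,[(cx,cy)],z)[0][:2])
E
```

```text
[[ 96  23]
 [396  23]
 [377 211]
 [121 212]]
tray rect (504.6512756347656, -150.43408203125) (328.5538635253906, 218.6385498046875) 79.3561019897461
FM (250.0, 76.5) 43.66072082519531 [ 0.4512 -0.1377]
BR (164.45713806152344, 173.3402557373047) 37.47161865234375 [ 0.5442 -0.265 ]
BM (249.55068969726562, 172.0575408935547) 36.547489166259766 [ 0.562 -0.16 ]
BL (329.0095520019531, 165.01809692382812) 43.951534271240234 [ 0.5713 -0.061 ]
tub (339.5, 79.5) 40.47848892211914 [ 0.47316552 -0.0424444 ]
tape (161.66175842285156, 79.6617660522461) 25.13724708557129 [ 0.43807725 -0.23236832]
```

Emit:
{"api": "apply_moves", "payload": {
  "motion": [
    [25,-0.002,-0.02,0.01,0],
    [25,-0.003,-0.025,0.03,0],
    [25,-0.003,-0.025,0.03,0],
    [25,-0.003,-0.025,0.03,0],
    [25,-0.004,-0.02,0.03,0],
    [25,0,0,0.03,0],
    [25,0,0,0,0],
    [25,0,0,0,0]
  ]
}}

```text
clock: 6.5
ee_pos: [0.5339, -0.2554, 0.1349]
tool_rot: [-0.284, -3.125, -0.004]
wrist_force: [0.0, 0.7, -0.1]
finger_gap: 0.363
grip_force: 39.9
```

Emit:
{"api": "apply_moves", "payload": {
  "motion": [
    [25,0,0,0.015,0],
    [25,0,0,0,0],
    [25,0,0,0,0],
    [25,0,0,0,0],
    [25,0,0,0,0],
    [25,0,0,0,0],
    [25,0,0,0,0],
    [25,0,0,0,0]
  ]
}}

```text
clock: 7.17
ee_pos: [0.5351, -0.2581, 0.1218]
tool_rot: [0.288, 3.128, -0.0]
wrist_force: [0.1, -0.2, -1.8]
finger_gap: 0.362
grip_force: 39.9
```

```bash
python3 - <<'E'
from h import *
delta([.5353,-.2579,0.055])
E
```

```text
tcp [ 0.5351 -0.2581  0.1218] yhead 79.48 tilt [ 6.e-04 -2.e-04 -1.e+00] d_tool [-0.0001  0.0003  0.0668]
```

Emit:
{"api": "apply_moves", "payload": {
  "motion": [
    [25,0,0,0.015,0],
    [25,0,0,0.02,0],
    [25,0,0,0.015,0],
    [25,0,0,0.01,0],
    [25,0,0,0.004,0],
    [25,0,0,0.0025,0],
    [25,0,0,0,0],
    [25,0,0,0,0]
  ]
}}

```text
clock: 7.83
ee_pos: [0.5355, -0.2583, 0.0555]
tool_rot: [0.288, 3.127, -0.001]
wrist_force: [-0.6, 0.3, -0.7]
finger_gap: 0.365
grip_force: 39.9
```

Emit:
{"api": "apply_moves", "payload": {
  "motion": [
    [38,0,0,0,0],
    [45,0,0,0,0],
    [60,0,0,0,0],
    [80,0,0,0,0],
    [90,0,0,0,0],
    [90,0,0,0,0],
    [90,0,0,-0.01,0],
    [90,0,0,-0.03,0]
  ]
}}

```text
clock: 8.5
ee_pos: [0.5316, -0.2565, 0.0916]
tool_rot: [-0.287, -3.12, -0.004]
wrist_force: [-0.2, 1.0, 0.0]
finger_gap: 0.901
grip_force: 0.0
```

Emit:
{"api": "apply_moves", "payload": {
  "motion": [
    [90,0,0,-0.03,0],
    [90,0,0,-0.035,0],
    [90,0,0,-0.035,0],
    [90,0,0,-0.035,0],
    [90,0,0.02,-0.03,0],
    [90,0,0.03,-0.02,0],
    [90,0,0.03,0,0],
    [90,0,0.03,0,0]
  ]
}}

```text
clock: 9.17
ee_pos: [0.5561, -0.1493, 0.283]
tool_rot: [0.29, 3.123, -0.001]
wrist_force: [0.5, 0.4, -1.3]
finger_gap: 0.905
grip_force: 0.0
```

```bash
python3 - <<'E'
from h import *
i,w=snap("wrist");cv2.imwrite("pics/w4.png",w[...,::-1]);np.savez("w4",im=w,**i)
print(proj(i,[[.5353,-.2579,.008],[.5353,-.2579,.06],[.5353,-.2579,.11]]))
delta([.5757,.2263,0.2])
E
```

```text
[[168.49746778 152.66913817]
 [155.50517744 161.56513263]
 [139.04350432 172.82210279]]
tcp [ 0.5572 -0.1404  0.2819] yhead 79.92 tilt [ 0.0037  0.0043 -1.    ] d_tool [0.0462 0.3639 0.0836]
```

View pics/w4.png

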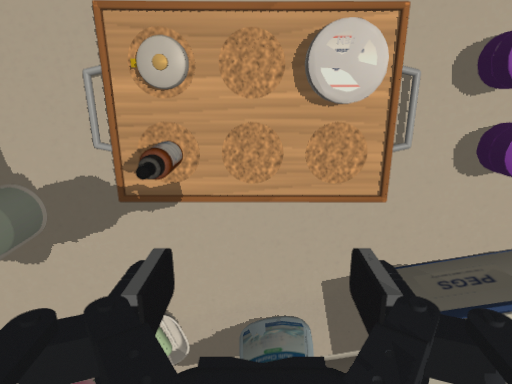

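The bottle stands upright with its base on the back right pad; its shoulder at (157,160) matches the projected (155.5,161.6). Next is the tin.

Emit:
{"api": "apply_moves", "payload": {
  "motion": [
    [100,0.003,0.02,0,0],
    [100,0.004,0.032,0,0],
    [100,0.004,0.032,0,0],
    [100,0.004,0.032,0,0],
    [100,0.004,0.032,0,0],
    [100,0.004,0.032,0,0],
    [100,0.004,0.032,0,0],
    [100,0.004,0.032,0.01,0]
  ]
}}

```text
clock: 9.88
ee_pos: [0.5701, 0.0972, 0.2724]
tool_rot: [0.288, 3.124, 0.001]
wrist_force: [1.6, 0.4, -0.1]
finger_gap: 0.999
grip_force: 0.0
```

Emit:
{"api": "apply_moves", "payload": {
  "motion": [
    [100,0.004,0.032,0.02,0],
    [100,0.004,0.032,0.02,0],
    [100,0.004,0.032,0.02,0],
    [100,0.003,0.022,0.013,0],
    [100,0,0,0,0],
    [100,0,0,0,0],
    [100,0,0,0,0],
    [100,0,0,0,0]
  ]
}}

```text
clock: 10.55
ee_pos: [0.5769, 0.2125, 0.1979]
tool_rot: [0.292, 3.126, -0.001]
wrist_force: [0.1, -0.1, -0.1]
finger_gap: 1.001
grip_force: 0.0
```

```bash
python3 - <<'E'
from h import *
delta([.5757,.2263,0.042])
i,w=snap("wrist");cv2.imwrite("pics/w5.png",w[...,::-1])
i=optics.camera_info("wrist");print(proj(i,[[.5757,.2263,.072],[.5757,.2263,0],[.598,.131,.05]]))
E
```

```text
tcp [0.5769 0.2125 0.1979] yhead 79.33 tilt [ 1.6e-03 -7.0e-04 -1.0e+00] d_tool [0.004  0.0134 0.1559]
[[278.16687082 183.6065445 ]
 [274.71605741 164.2150387 ]
 [173.27669499 220.90509021]]
```

View pics/w5.png

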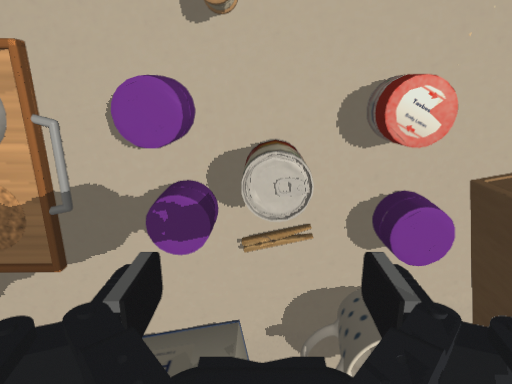

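The tin top is at (277,183) and its predicted pixel was (278,184), so they agree.

Emit:
{"api": "apply_moves", "payload": {
  "motion": [
    [100,0.004,0.013,0.02,0],
    [100,0,0,0.03,0],
    [100,0,0,0.03,0],
    [100,0,0,0.02,0],
    [100,0,0,0,0],
    [100,0,0,0,0],
    [100,0,0,0,0],
    [100,0,0,0,0]
  ]
}}

```text
clock: 11.27
ee_pos: [0.5761, 0.2281, 0.0992]
tool_rot: [0.289, 3.125, 0.003]
wrist_force: [0.9, -0.2, -0.1]
finger_gap: 1.001
grip_force: 0.0
```

```bash
python3 - <<'E'
from h import *
delta([.5757,.2263,0.042])
E
```

```text
tcp [0.5761 0.2281 0.0992] yhead 79.43 tilt [ 0.0037  0.0014 -1.    ] d_tool [ 0.0003 -0.002   0.0572]
```

Emit:
{"api": "apply_moves", "payload": {
  "motion": [
    [100,0,-0.0015,0.015,0],
    [100,0,0,0.02,0],
    [100,0,0,0.015,0],
    [100,0,0,0.007,0],
    [100,0,0,0,0],
    [100,0,0,0,0],
    [55,0,0,0,0],
    [55,0,0,0,0]
  ]
}}

```text
clock: 11.93
ee_pos: [0.5751, 0.227, 0.0413]
tool_rot: [0.288, 3.126, 0.002]
wrist_force: [0.7, 0.5, 0.2]
finger_gap: 0.748
grip_force: 0.0
```

Emit:
{"api": "apply_moves", "payload": {
  "motion": [
    [55,0,0,0,0],
    [55,0,0,0,0],
    [55,0,0,0,0],
    [55,0,0,0,0],
    [55,0,0,0,0],
    [55,0,0,0,0],
    [55,0,0,0,0],
    [55,0,0,0,0]
  ]
}}

```text
clock: 12.6
ee_pos: [0.5751, 0.2266, 0.0413]
tool_rot: [0.288, 3.126, 0.001]
wrist_force: [-0.8, -0.4, 4.5]
finger_gap: 0.665
grip_force: 42.9
```

```bash
python3 - <<'E'
from h import *
delta([.5723,-.0613,0.2])
E
```

```text
tcp [0.5751 0.2266 0.0413] yhead 79.47 tilt [ 2.1e-03  5.0e-04 -1.0e+00] d_tool [-0.0502 -0.2835 -0.1589]
```

Emit:
{"api": "apply_moves", "payload": {
  "motion": [
    [55,0,0,-0.005,0],
    [55,0,0,-0.015,0],
    [55,0,0,-0.03,0],
    [55,0,0,-0.03,0],
    [55,0,0,-0.03,0],
    [55,-0.004,-0.02,-0.02,0],
    [55,-0.005,-0.03,0,0],
    [55,-0.005,-0.03,0,0]
  ]
}}

```text
clock: 13.27
ee_pos: [0.5739, 0.1462, 0.1721]
tool_rot: [0.283, 3.125, 0.003]
wrist_force: [1.5, -0.7, -2.8]
finger_gap: 0.66
grip_force: 43.3
```

Emit:
{"api": "apply_moves", "payload": {
  "motion": [
    [55,-0.006,-0.035,0,0],
    [55,-0.006,-0.035,0,0],
    [55,-0.006,-0.035,0,0],
    [55,-0.006,-0.035,0,0],
    [55,-0.006,-0.035,0,0],
    [55,-0.006,-0.028,0,0],
    [55,0,0,0,0],
    [55,0,0,0,0]
  ]
}}

```text
clock: 13.93
ee_pos: [0.5709, -0.0639, 0.1697]
tool_rot: [-0.296, -3.127, 0.001]
wrist_force: [-0.6, 1.5, -2.3]
finger_gap: 0.664
grip_force: 43.4
```

Emit:
{"api": "apply_moves", "payload": {
  "motion": [
    [55,0,0,0.02,0],
    [55,0,0,0.02,0],
    [55,0,0,0.01,0],
    [55,0,0,0,0],
    [55,0,0,0,0],
    [55,0,0,0,0],
    [55,0,0,0,0],
    [55,0,0,0,0]
  ]
}}

```text
clock: 14.6
ee_pos: [0.5724, -0.0608, 0.1209]
tool_rot: [0.288, 3.126, 0.0]
wrist_force: [-0.4, -0.7, -1.8]
finger_gap: 0.669
grip_force: 43.4
```

```bash
python3 - <<'E'
from h import *
delta([.5723,-.0613,0.0503])
E
```

```text
tcp [ 0.5724 -0.0608  0.1209] yhead 79.49 tilt [ 2.e-03 -1.e-04 -1.e+00] d_tool [ 0.0001 -0.0005  0.0706]
```

Emit:
{"api": "apply_moves", "payload": {
  "motion": [
    [55,0,-0.0005,0.015,0],
    [55,0,0,0.02,0],
    [55,0,0,0.018,0],
    [55,0,0,0.01,0],
    [55,0,0,0.005,0],
    [55,0,0,0.0025,0],
    [55,0,0,0,0],
    [55,0,0,0,0]
  ]
}}

```text
clock: 15.27
ee_pos: [0.5724, -0.0614, 0.0502]
tool_rot: [0.288, 3.127, 0.0]
wrist_force: [-0.7, 0.2, -2.5]
finger_gap: 0.661
grip_force: 43.6
```

Emit:
{"api": "apply_moves", "payload": {
  "motion": [
    [68,0,0,0,0],
    [75,0,0,0,0],
    [85,0,0,0,0],
    [95,0,0,0,0],
    [95,0,0,0,0],
    [95,0,0,0,0],
    [95,0,0,-0.01,0],
    [95,0,0,-0.03,0]
  ]
}}

```text
clock: 15.93
ee_pos: [0.5679, -0.0611, 0.0862]
tool_rot: [-0.287, -3.12, -0.0]
wrist_force: [0.3, -0.2, -0.7]
finger_gap: 0.948
grip_force: 0.0
```

Emit:
{"api": "apply_moves", "payload": {
  "motion": [
    [95,0,0,-0.035,0],
    [95,0,0,-0.035,0],
    [95,0,0,-0.035,0],
    [95,0,0,-0.035,0],
    [95,0,0.02,-0.03,0],
    [95,0,0.03,-0.02,0],
    [95,0,0,0,0],
    [95,0,0,0,0]
  ]
}}

```text
clock: 16.6
ee_pos: [0.5817, -0.0095, 0.282]
tool_rot: [0.281, 3.125, 0.002]
wrist_force: [-0.2, -0.9, -0.4]
finger_gap: 0.951
grip_force: 0.0
```

```bash
python3 - <<'E'
from h import *
i,w=snap("wrist");i,w=snap("wrist");cv2.imwrite("pics/w6.png",w[...,::-1])
p=proj(i,[[.5723,-.0613,.08],[.5723,-.0613,.008]]);print(p)
hsv=cv2.cvtColor(w,cv2.COLOR_RGB2HSV);c=blob((hsv[...,1]<40)&(hsv[...,2]>120),p[0]);e=cv2.minEnclosingCircle(c);print(e,cast(i,[e[0]],.08))
delta([.5402,.3467,0.2])
E
```

```text
[[209.86433968 168.35751138]
 [218.64163005 155.0547334 ]]
((209.97825622558594, 170.5), 27.97039794921875) [[ 0.5744319  -0.06167486  0.08      ]]
tcp [ 0.58   -0.0127  0.2792] yhead 79.48 tilt [-7.e-04 -7.e-04 -1.e+00] d_tool [0.1047 0.3462 0.079 ]
```

View pics/w6.png

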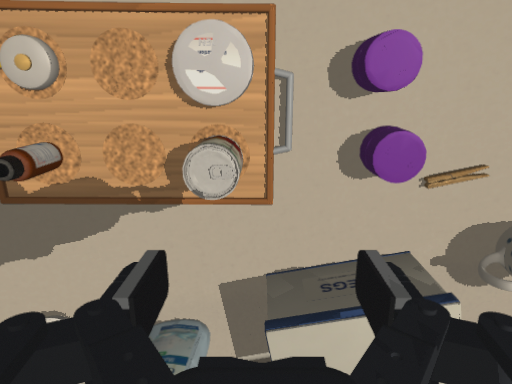

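The tin stands on the back left pad, with its top at (210,170) against (210,168) predicted, so it is within 2 mm. Next is the red pot, with the gripper turned diagonally.

Emit:
{"api": "apply_moves", "payload": {
  "motion": [
    [100,0.006,0.02,0,0],
    [100,0.01,0.033,0,0],
    [100,0.01,0.033,0,0],
    [100,0.01,0.033,0,0],
    [100,0.01,0.033,0,0],
    [100,0.01,0.033,0,0],
    [100,0.01,0.033,0,0],
    [100,0.01,0.033,0,0]
  ]
}}

```text
clock: 17.37
ee_pos: [0.5511, 0.2479, 0.2779]
tool_rot: [-0.292, -3.126, 0.003]
wrist_force: [0.7, -0.3, 0.3]
finger_gap: 1.003
grip_force: 0.0
```

Emit:
{"api": "apply_moves", "payload": {
  "motion": [
    [100,0.01,0.033,0,0],
    [100,0.01,0.033,0,0],
    [100,0.009,0.029,0,0],
    [100,0,0,0.01,-7],
    [100,0,0,0.015,-7],
    [100,0,0,0.02,-7],
    [100,0,0,0.02,-7],
    [100,0,0,0.015,-7]
  ]
}}

```text
clock: 18.03
ee_pos: [0.5399, 0.3446, 0.196]
tool_rot: [0.672, -3.065, 0.004]
wrist_force: [0.1, 0.2, -0.0]
finger_gap: 1.002
grip_force: 0.0
```

Emit:
{"api": "apply_moves", "payload": {
  "motion": [
    [100,0,0,0.01,-7],
    [100,0,0,0,0],
    [100,0,0,0,0],
    [100,0,0,0,0],
    [100,0,0,0,0],
    [100,0,0,0,0],
    [100,0,0,0,0],
    [100,0,0,0,0]
  ]
}}

```text
clock: 18.7
ee_pos: [0.5407, 0.3473, 0.1899]
tool_rot: [-0.851, 3.023, 0.0]
wrist_force: [0.7, -0.5, 0.4]
finger_gap: 0.999
grip_force: 0.0
```

```bash
python3 - <<'E'
from h import *
i,w=snap("wrist");np.savez("w7",im=w,**i)
hsv=cv2.cvtColor(w,cv2.COLOR_RGB2HSV);H,S,V=[hsv[...,k].astype(int) for k in range(3)]
p=proj(i,[.5402,.3467,.05]);c=blob(((H<8)|(H>172))&(S>110)&(V>110),p[0]);e=cv2.minEnclosingCircle(c);P=cast(i,[e[0]],.05)[0];print(p,e,P)
cv2.imwrite("pics/w7.png",w[...,::-1])
delta([P[0],P[1],0.028]);print(r.state()["joint_positions"][6])
E
```

```text
[[261.18891961 182.5697416 ]] ((258.5291748046875, 185.14935302734375), 34.50541687011719) [0.54319858 0.34598302 0.05      ]
tcp [0.5406 0.3473 0.1898] yhead 121.46 tilt [ 7.e-04  3.e-04 -1.e+00] d_tool [-0.0014 -0.0025  0.1618]
1.3174653507312812
```

View pics/w7.png

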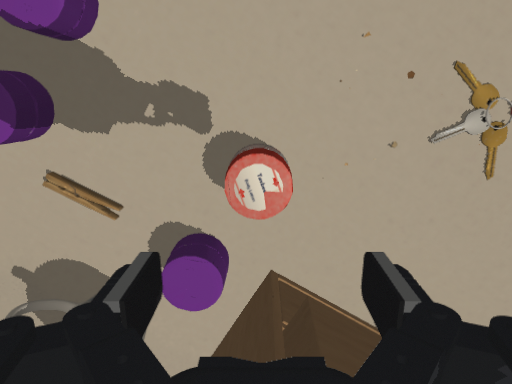

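The red lid is at (259,185) and the cabinet corner at (275,272). The corner is about 85 mm behind the tool axis, so the gripper clears it.

Emit:
{"api": "apply_moves", "payload": {
  "motion": [
    [100,-0.001,-0.002,0.02,0],
    [100,0,0,0.03,0],
    [100,0,0,0.03,0],
    [100,0,0,0.03,0],
    [100,0,0,0.025,0],
    [100,0,0,0.015,0],
    [100,0,0,0.008,0],
    [100,0,0,0.004,0]
  ]
}}

```text
clock: 19.42
ee_pos: [0.542, 0.3458, 0.0263]
tool_rot: [0.852, -3.023, 0.0]
wrist_force: [-0.1, -0.4, 0.0]
finger_gap: 1.003
grip_force: 0.0
```

Emit:
{"api": "apply_moves", "payload": {
  "motion": [
    [100,0,0,0,0],
    [100,0,0,0,0],
    [55,0,0,0,0],
    [55,0,0,0,0],
    [55,0,0,0,0],
    [55,0,0,0,0],
    [55,0,0,0,0],
    [55,0,0,0,0]
  ],
  "squeeze": 35
}}

```text
clock: 20.08
ee_pos: [0.5434, 0.3465, 0.0289]
tool_rot: [-0.851, 3.022, 0.001]
wrist_force: [-0.4, -1.0, 6.8]
finger_gap: 0.667
grip_force: 37.6
```

Emit:
{"api": "apply_moves", "payload": {
  "motion": [
    [55,0,0,0,0],
    [55,0,0,0,0],
    [55,0,0,-0.005,0],
    [55,0,0,-0.015,0],
    [55,0,0,-0.03,0],
    [55,0,0,-0.03,0],
    [55,0,0,-0.03,0],
    [55,0,0,-0.03,0]
  ]
}}

```text
clock: 20.75
ee_pos: [0.5422, 0.3459, 0.1698]
tool_rot: [-0.852, 3.023, 0.0]
wrist_force: [-0.4, -0.4, -1.5]
finger_gap: 0.67
grip_force: 37.6
```

```bash
python3 - <<'E'
from h import *
delta([.4555,-.1412,0.2])
E
```

```text
tcp [0.5422 0.3459 0.1698] yhead 121.49 tilt [ 2.e-04  3.e-04 -1.e+00] d_tool [ 0.3283 -0.3701 -0.0304]
```

Emit:
{"api": "apply_moves", "payload": {
  "motion": [
    [55,0.012,-0.014,-0.01,0],
    [55,0.022,-0.025,-0.01,0],
    [55,0.022,-0.025,-0.01,0],
    [55,0.022,-0.025,0,0],
    [55,0.022,-0.025,0,0],
    [55,0.022,-0.025,0,0],
    [55,0.022,-0.025,0,0],
    [55,0.022,-0.025,0,0]
  ]
}}

```text
clock: 21.42
ee_pos: [0.499, 0.0966, 0.1984]
tool_rot: [-0.852, 3.023, -0.001]
wrist_force: [0.4, -0.3, -0.3]
finger_gap: 0.665
grip_force: 37.6
```

Emit:
{"api": "apply_moves", "payload": {
  "motion": [
    [55,0.022,-0.025,0,0],
    [55,0.022,-0.025,0,0],
    [55,0.022,-0.025,0,0],
    [55,0.022,-0.025,0,0],
    [55,0.022,-0.025,0,0],
    [55,0.022,-0.025,0,0],
    [55,0.018,-0.02,0,0],
    [55,0.012,-0.011,0,0]
  ]
}}

```text
clock: 22.08
ee_pos: [0.455, -0.1445, 0.1984]
tool_rot: [-0.846, 3.025, -0.003]
wrist_force: [-0.2, -0.4, -1.5]
finger_gap: 0.669
grip_force: 37.6
```

Emit:
{"api": "apply_moves", "payload": {
  "motion": [
    [55,0,0,0.02,0],
    [55,0,0,0.03,0],
    [55,0,0,0.03,0],
    [55,0,0,0.01,0],
    [55,0,0,0,0],
    [55,0,0,0,0],
    [55,0,0,0,0],
    [55,0,0,0,0]
  ]
}}

```text
clock: 22.75
ee_pos: [0.4574, -0.1412, 0.1091]
tool_rot: [-0.852, 3.021, -0.003]
wrist_force: [-0.1, -0.1, -0.4]
finger_gap: 0.67
grip_force: 37.8
```

```bash
python3 - <<'E'
from h import *
delta([.4555,-.1412,0.037])
E
```

```text
tcp [ 0.4574 -0.1412  0.1091] yhead 121.49 tilt [ 0.0031 -0.001  -1.    ] d_tool [0.0018 0.0011 0.072 ]
```

Emit:
{"api": "apply_moves", "payload": {
  "motion": [
    [55,0.0015,0.001,0.015,0],
    [55,0,0,0.02,0],
    [55,0,0,0.018,0],
    [55,0,0,0.01,0],
    [55,0,0,0.005,0],
    [55,0,0,0.003,0],
    [55,0,0,0.001,0],
    [55,0,0,0,0]
  ]
}}

```text
clock: 23.42
ee_pos: [0.4542, -0.1409, 0.0368]
tool_rot: [0.852, -3.024, 0.001]
wrist_force: [-4.8, 1.4, 8.0]
finger_gap: 0.667
grip_force: 38.7
```

Emit:
{"api": "apply_moves", "payload": {
  "motion": [
    [55,0,0,0,0],
    [69,0,0,0,0],
    [76,0,0,0,0],
    [85,0,0,0,0],
    [90,0,0,0,0],
    [90,0,0,0,0],
    [90,0,0,-0.01,0],
    [90,0,0,-0.03,0]
  ]
}}

```text
clock: 24.08
ee_pos: [0.451, -0.1399, 0.073]
tool_rot: [0.851, -3.018, -0.007]
wrist_force: [0.2, -0.2, -1.1]
finger_gap: 0.902
grip_force: 0.0
```

Emit:
{"api": "apply_moves", "payload": {
  "motion": [
    [90,0,0,-0.035,0],
    [90,0,0,-0.035,0],
    [90,0,0,-0.035,0],
    [90,0,0,-0.035,0],
    [90,0,0,-0.03,7],
    [90,0,0,-0.02,7],
    [90,0,0,0,7],
    [90,0,0,0,7]
  ]
}}

```text
clock: 24.75
ee_pos: [0.455, -0.141, 0.268]
tool_rot: [-0.086, 3.136, -0.002]
wrist_force: [-0.8, 0.4, 0.2]
finger_gap: 0.903
grip_force: 0.0
```

Emit:
{"api": "apply_moves", "payload": {
  "motion": [
    [90,-0.02,0.03,0,7],
    [90,-0.03,0.03,0,7],
    [90,-0.03,0.03,0,0],
    [90,0,0,0,0],
    [90,0,0,0,0],
    [90,0,0,0,0],
    [90,0,0,0,0],
    [90,0,0,0,0]
  ]
}}

```text
clock: 25.42
ee_pos: [0.532, -0.064, 0.2655]
tool_rot: [-0.258, -3.131, 0.001]
wrist_force: [-0.5, -0.4, 0.0]
finger_gap: 0.9
grip_force: 0.0
```

```bash
python3 - <<'E'
from h import *
i,w=snap("wrist");np.savez("w8",im=w,**i)
hsv=cv2.cvtColor(w,cv2.COLOR_RGB2HSV);H,S,V=[hsv[...,k].astype(int) for k in range(3)]
p=proj(i,[.4555,-.1412,.058]);c=blob(((H<8)|(H>172))&(S>110)&(V>110),p[0]);e=cv2.minEnclosingCircle(c);P=cast(i,[e[0]],.058)[0];print(p,e,P)
for x,y in((50,100),(50,-100),(-50,100),(-50,0)):
  X=np.array([.5047,-.1504])+x/1e3*np.array([.9828,-.1847])+y/1e3*np.array([.1847,.9828]);print(x,y,X,proj(i,[*X,.008]))
cv2.imwrite("pics/w8.png",w[...,::-1]);delta([.4225,.2078,.25])
E
```

```text
[[167.94373657 101.4062569 ]] ((171.5, 99.5), 32.96220016479492) [ 0.45434499 -0.13744927  0.058     ]
50 100 [ 0.57231  -0.061355] [[269.08617262 189.93408554]]
50 -100 [ 0.53537  -0.257915] [[ 98.50889552 186.41810454]]
-50 100 [ 0.47403  -0.042885] [[271.61773162 102.2249027 ]]
-50 0 [ 0.45556  -0.141165] [[180.06825507 100.09405291]]
tcp [ 0.5322 -0.064   0.2656] yhead 80.57 tilt [-2.e-04 -6.e-04 -1.e+00] d_tool [0.1527 0.2501 0.0154]
```

View pics/w8.png

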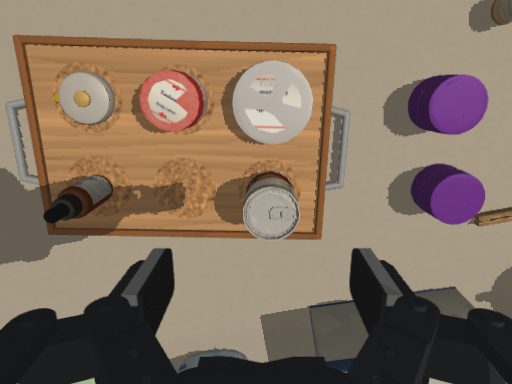

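The pot is on the front middle pad with its lid at (170,101), predicted (168,101). The bottle and tin still stand on their pads. The reel is next.

Emit:
{"api": "apply_moves", "payload": {
  "motion": [
    [80,0.012,0.02,0,0],
    [80,0.02,0.033,0,0],
    [80,0.02,0.033,0,0],
    [80,0.02,0.033,0,0],
    [80,0.02,0.033,0,0],
    [80,0.02,0.033,0.01,0],
    [80,0.02,0.033,0.02,0],
    [80,0.02,0.032,0.02,0]
  ]
}}

```text
clock: 26.13
ee_pos: [0.4244, 0.2072, 0.2174]
tool_rot: [0.258, 3.128, 0.001]
wrist_force: [1.4, -0.1, -1.3]
finger_gap: 0.799
grip_force: 0.0
```

Emit:
{"api": "apply_moves", "payload": {
  "motion": [
    [80,0,0,0.03,0],
    [80,0,0,0.02,0],
    [80,0,0,0,0],
    [80,0,0,0,0],
    [80,0,0,0,0],
    [80,0,0,0,0],
    [80,0,0,0,0],
    [80,0,0,0,0]
  ]
}}

```text
clock: 26.8
ee_pos: [0.4254, 0.2062, 0.1678]
tool_rot: [0.257, 3.129, 0.001]
wrist_force: [-0.1, -0.3, -0.9]
finger_gap: 0.8
grip_force: 0.0
```

```bash
python3 - <<'E'
from h import *
i,w=snap("wrist")
hsv=cv2.cvtColor(w,cv2.COLOR_RGB2HSV);H,S,V=[hsv[...,k].astype(int) for k in range(3)]
p=proj(i,[[.4225,.2078,.04],[.4225,.2078,0]]);c=blob((S>75)&(H<22)&(V>95),p[0]);e=cv2.minEnclosingCircle(c);P=cast(i,[e[0],(e[0][0]+e[1],e[0][1])],.04);print(p,e,P)
x,y=p[0].astype(int);cv2.imwrite("pics/c9.png",cv2.resize(w[y-60:y+60,x-80:x+80],(640,480),interpolation=2)[...,::-1]);print(x,y)
delta([P[0][0],P[0][1],.026])
E
```

```text
[[262.18927178 183.78664311]
 [262.05823722 171.9686902 ]] ((261.2954406738281, 183.48863220214844), 19.45830726623535) [[0.42214867 0.20715146 0.04      ]
 [0.42462516 0.22212039 0.04      ]]
262 183
tcp [0.4251 0.2062 0.1675] yhead 80.63 tilt [ 1.6e-03  4.0e-04 -1.0e+00] d_tool [0.0033 0.0003 0.1415]
```

View pics/c9.png

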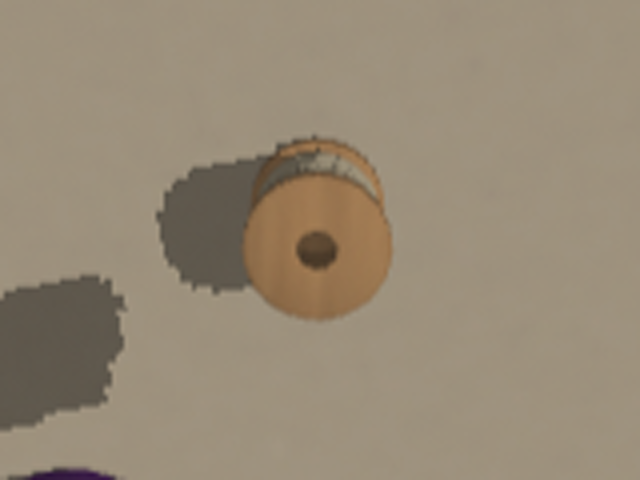

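The reel top is at crop (318,247), in line with the tool.

Emit:
{"api": "apply_moves", "payload": {
  "motion": [
    [80,0.003,0,0.02,0],
    [80,0,0,0.03,0],
    [80,0,0,0.03,0],
    [80,0,0,0.03,0],
    [80,0,0,0.02,0],
    [80,0,0,0.0115,0],
    [80,0,0,0,0],
    [80,0,0,0,0]
  ]
}}

```text
clock: 27.52
ee_pos: [0.4215, 0.207, 0.0253]
tool_rot: [-0.255, -3.131, 0.0]
wrist_force: [0.2, 1.0, 0.9]
finger_gap: 0.801
grip_force: 0.0
```

```bash
python3 - <<'E'
from h import *
delta([.4222,.2073,.026])
E
```

```text
tcp [0.4215 0.207  0.0253] yhead 80.69 tilt [-4.e-04 -1.e-04 -1.e+00] d_tool [-0.0006  0.0004 -0.0007]
```

Emit:
{"api": "apply_moves", "payload": {
  "motion": [
    [50,0,0,0,0],
    [22,0,0,0,0],
    [22,0,0,0,0],
    [22,0,0,0,0],
    [22,0,0,0,0],
    [22,0,0,0,0],
    [22,0,0,0,0],
    [22,0,0,0,0]
  ],
  "squeeze": 25
}}

```text
clock: 28.18
ee_pos: [0.4226, 0.207, 0.0263]
tool_rot: [0.256, 3.129, 0.001]
wrist_force: [0.1, -1.5, 6.6]
finger_gap: 0.311
grip_force: 24.1
```

```bash
python3 - <<'E'
from h import *
delta([.4555,-.1412,.2]);i,w=snap("wrist");cv2.imwrite("pics/w10.png",w[150:,100:420][...,::-1])
E
```

```text
tcp [0.4226 0.207  0.0263] yhead 80.66 tilt [ 2.2e-03  5.0e-04 -1.0e+00] d_tool [-0.0894 -0.3381 -0.1738]
```

View pics/w10.png

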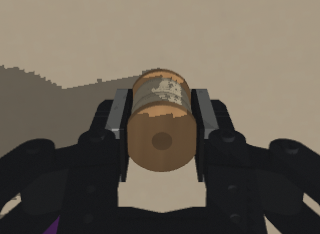

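Reel gripped upright on its top flange. I'll lift it and stop where the camera is straight above the lid.

Emit:
{"api": "apply_moves", "payload": {
  "motion": [
    [22,0,0,-0.005,0],
    [22,0,0,-0.015,0],
    [22,0,0,-0.03,0],
    [22,0,0,-0.035,0],
    [22,0,0,-0.035,0],
    [22,-0.006,-0.0134,-0.035,0],
    [22,-0.0137,-0.03,-0.025,0],
    [22,-0.016,-0.033,-0.02,0]
  ]
}}

```text
clock: 28.9
ee_pos: [0.4446, 0.1271, 0.2284]
tool_rot: [0.247, 3.128, 0.003]
wrist_force: [1.5, -0.2, -0.5]
finger_gap: 0.311
grip_force: 24.7
```

Emit:
{"api": "apply_moves", "payload": {
  "motion": [
    [22,-0.016,-0.033,0,0],
    [22,-0.016,-0.033,0,0],
    [22,-0.016,-0.033,0,0],
    [22,-0.016,-0.033,0,0],
    [22,-0.016,-0.033,0,0],
    [22,-0.016,-0.033,0,0],
    [22,-0.016,-0.033,0,0],
    [22,-0.014,-0.033,0,0]
  ]
}}

```text
clock: 29.57
ee_pos: [0.5261, -0.157, 0.2257]
tool_rot: [0.255, 3.131, -0.0]
wrist_force: [0.9, 0.5, -0.1]
finger_gap: 0.309
grip_force: 24.7
```

Emit:
{"api": "apply_moves", "payload": {
  "motion": [
    [22,0,0,0,0],
    [22,0,0,0,0],
    [22,0,0,0,0],
    [22,0,0,0,0],
    [22,0,0,0,0],
    [22,0,0,0,0],
    [22,0,0,0,0],
    [22,0,0,0,0]
  ]
}}

```text
clock: 30.23
ee_pos: [0.5259, -0.1546, 0.2252]
tool_rot: [0.254, 3.131, -0.0]
wrist_force: [0.0, -0.9, 1.2]
finger_gap: 0.313
grip_force: 24.7
```

```bash
python3 - <<'E'
from h import *
i,w=snap("wrist");np.savez("w11",im=w,**i)
hsv=cv2.cvtColor(w,cv2.COLOR_RGB2HSV);H,S,V=[hsv[...,k].astype(int) for k in range(3)]
p=proj(i,[.4555,-.1412,.058]);c=blob(((H<8)|(H>172))&(S>110)&(V>110),p[0]);e=cv2.minEnclosingCircle(c);P=cast(i,[e[0],(e[0][0]+e[1],e[0][1])],.058);print(p,e,P)
m=((S>90)&(H<22)).astype(np.uint8);m[190:]=0
x=P[0];delta([x[0],x[1],.0853]);delta([.4555,-.1412,.0853])
E
```

```text
[[263.26475957  92.02485013]] ((263.80804443359375, 90.57588958740234), 35.53318786621094) [[ 0.45443829 -0.14057162  0.058     ]
 [ 0.45920735 -0.11145784  0.058     ]]
tcp [ 0.5259 -0.1548  0.2252] yhead 80.72 tilt [ 0.e+00 -1.e-04 -1.e+00] d_tool [0.0728 0.0025 0.1399]
tcp [ 0.5259 -0.1548  0.2252] yhead 80.72 tilt [ 0.e+00 -1.e-04 -1.e+00] d_tool [0.0717 0.0021 0.1399]
```

The lid centre is (0.4544, -0.1406), about 1 mm from the pad centre.

Emit:
{"api": "apply_moves", "payload": {
  "motion": [
    [22,0.015,0.0025,0,0],
    [22,0.025,0,0.01,0],
    [22,0.02,0,0.03,0],
    [22,0.0125,0,0.03,0],
    [22,0,0,0.02,0],
    [22,0,0,0,0],
    [22,0,0,0,0],
    [22,0,0,0,0]
  ]
}}

```text
clock: 30.95
ee_pos: [0.4563, -0.1413, 0.1363]
tool_rot: [0.255, 3.129, -0.0]
wrist_force: [0.8, 0.4, 0.0]
finger_gap: 0.31
grip_force: 24.7
```

Emit:
{"api": "apply_moves", "payload": {
  "motion": [
    [22,0,0,0.01,0],
    [22,0,0,0,0],
    [22,0,0,0,0],
    [22,0,0,0,0],
    [22,0,0,0,0],
    [22,0,0,0,0],
    [22,0,0,0,0],
    [22,0,0,0,0]
  ]
}}

```text
clock: 31.62
ee_pos: [0.4548, -0.1411, 0.1252]
tool_rot: [0.255, 3.131, -0.0]
wrist_force: [-0.0, -0.9, -0.9]
finger_gap: 0.31
grip_force: 24.7
```

```bash
python3 - <<'E'
from h import *
delta([.4545,-.1406,.0852])
E
```

```text
tcp [ 0.4548 -0.1411  0.1252] yhead 80.67 tilt [ 1.e-04 -1.e-04 -1.e+00] d_tool [0.0003 0.0004 0.04  ]
```

Emit:
{"api": "apply_moves", "payload": {
  "motion": [
    [22,0,0,0.012,0],
    [22,0,0,0.012,0],
    [22,0,0,0.008,0],
    [22,0,0,0.004,0],
    [22,0,0,0.0025,0],
    [22,0,0,0.001,0],
    [22,0,0,0,0],
    [22,0,0,0,0]
  ]
}}

```text
clock: 32.28
ee_pos: [0.455, -0.1411, 0.0859]
tool_rot: [0.255, 3.131, -0.0]
wrist_force: [0.2, 0.8, -0.5]
finger_gap: 0.309
grip_force: 24.7
```

```bash
python3 - <<'E'
from h import *
delta([.4545,-.1406,.0852]);print(r.state()["wrist_force"])
E
```

```text
tcp [ 0.455  -0.1411  0.0859] yhead 80.68 tilt [ 5.e-04 -2.e-04 -1.e+00] d_tool [0.0006 0.0004 0.0007]
[ 0.21715244  0.77877451 -0.50240422]
```

Emit:
{"api": "apply_moves", "payload": {
  "motion": [
    [31,0,0,0,0],
    [33,0,0,0,0],
    [38,0,0,0,0],
    [45,0,0,0,0],
    [55,0,0,0,0],
    [65,0,0,0,0],
    [65,0,0,0,0],
    [65,0,0,-0.005,0]
  ]
}}

```text
clock: 32.95
ee_pos: [0.454, -0.1408, 0.0901]
tool_rot: [-0.255, -3.13, -0.0]
wrist_force: [1.1, -0.4, 0.5]
finger_gap: 0.649
grip_force: 0.0
```

Emit:
{"api": "apply_moves", "payload": {
  "motion": [
    [65,0,0,-0.015,0],
    [65,0,0,-0.03,0],
    [65,0,0,-0.035,0],
    [65,0,0,-0.035,0],
    [65,0,0,-0.035,0],
    [65,-0.03,0,-0.01,0],
    [65,-0.03,0,0,0],
    [65,-0.02,0,0,0]
  ]
}}

```text
clock: 33.62
ee_pos: [0.5367, -0.1547, 0.2533]
tool_rot: [0.256, 3.126, -0.002]
wrist_force: [0.8, 0.5, -0.2]
finger_gap: 0.651
grip_force: 0.0
```

Emit:
{"api": "apply_moves", "payload": {
  "motion": [
    [65,0,0,0,0],
    [65,0,0,0,0],
    [65,0,0,0,0],
    [65,0,0,0,0],
    [65,0,0,0,0],
    [65,0,0,0,0],
    [65,0,0,0,0],
    [65,0,0,0,0]
  ]
}}

```text
clock: 34.28
ee_pos: [0.5334, -0.154, 0.2507]
tool_rot: [0.256, 3.131, -0.0]
wrist_force: [0.5, 0.3, 0.0]
finger_gap: 0.649
grip_force: 0.0
```

```bash
python3 - <<'E'
from h import *
i,w=snap("wrist");_,s=snap("side")
print(proj(i,[[.4545,-.1406,.098],[.4545,-.1406,.058],[.4555,-.1412,.008],[.5723,-.0613,.08],[.5353,-.2579,.11]]))
s=cv2.resize(s[120:300,190:430],(512,384),interpolation=2)
a=np.hstack([w,s]);cv2.imwrite("pics/fin.png",cv2.resize(a,(800,300),interpolation=3)[...,::-1])
E
```

```text
[[261.5186227   80.83482156]
 [261.51880666  82.05177113]
 [261.1042654   84.30516211]
 [367.16576032 199.49734011]
 [138.21549626 205.19979715]]
```

View pics/fin.png

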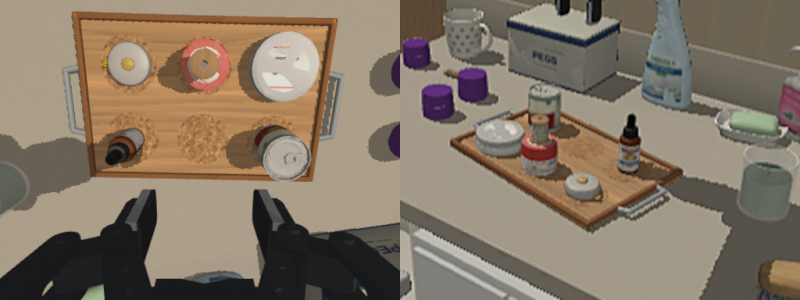

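The final picture shows everything upright. The reel stands centred on the red lid at (205,64), the bottle is behind the tape measure, and the tin is behind the tub. The gripper is clear of everything, and the peg and candle are where they were.

```bash
python3 -c "
from rig import order
print(order.hand_in())"
```

```text
the job is handed in; nothing more can be done
None
```

The tray is set and handed in: the bottle is behind the tape measure, the tin is behind the tub, and the red-lidded pot is between them with the reel centred on its lid, all upright, with the peg and candle untouched.

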